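# Set the ratchet and clamp the flatbread press to the stall table

### The job

Clamp the flatbread press down with the ratchet clamp: flip the small direction lever on the ratchet head over to its clockwise (tightening) side, then swing the long handle all the way back anticlockwise to its end stop, where it should run free, leaving the clamp tongue where it is. Then pull the handle clockwise until the tongue under the head has swung fully home over the press's foot, against its stop pin, and let go.

Things in the scene. Friction and masses are not known exactly. Their poses are not given: they have to be found in the camera images.
- clamp: Fixed ratchet clamp on the table, with the low round aluminium flatbread press it serves. Origin: at table height on the vertical spindle axis about which tongue and handle both turn. +y points from there to the press (210 mm across, centre 225 mm away, under 60 mm high); the handle points broadly along -y. Round dark ratchet head on the spindle: 84 mm across, top 60 mm above the table.
- lever (a joint): Direction lever on top of the head, rad, positive = turned clockwise about its own pivot, seen from above. A spring snaps it over centre to -0.2..-0.4 (handle drives the tongue anticlockwise, opening; so it starts) or +0.2..+0.4 (drives it clockwise, tightening). Flipping takes about 1.5 N at its knob. When the ratchet free-wheels it flutters by about 0.15 on its side.
- lever_knob (a point): Centre of the top of the upright round steel knob at the lever's free end: 16 mm in diameter, 63 to 101 mm above the table. The lever, a thin steel arm 63 to 69 mm above the table, pivots on the handle's centre line 48 mm from the spindle towards the handle and points back, so that the knob, 48 mm from the pivot, is over the spindle at lever value 0 and about 19 mm to either side at the ends.
- handle (a joint): Swing of the long ratchet handle about the spindle, rad, positive = clockwise seen from above; end stops at -0.65 and +0.65. At 0 it points along the clamp's -y; at h, along that turned clockwise by h. It stays where left; at the grip, free-wheeling takes 1 to 4 N in clicks, driving the tongue about 5 N. 20 teeth: after a swing back it may run up to 0.32 before it catches.
- handle_grip (a point): On the axis of the handle's black rubber sleeve, 140 mm from the spindle and 46 mm above the table; its x axis points outwards along the handle. The sleeve is level and round, 24 mm in diameter, from 100 to 190 mm from the spindle; it can be gripped from above or pushed from the side.
- tongue (a joint): Turn of the clamp tongue about the spindle, rad, positive = clockwise seen from above (tightening). Flat steel finger under the head, 26 mm wide, 15 to 25 mm above the table, reaching 100 mm from the spindle. At 0 it stands open, pointing 0.85 anticlockwise of the clamp's +y; at 0.85 it lies along +y over the press's foot, against its stop pin: fully home. It stays where left.

How it is judged:
On the way, in this order (a step that is already met when the one before it is completed fails the run):
1. the direction lever is flipped to its clockwise (tightening) side (value of joint lever above 0.2 rad), for 0.2 s.
2. the handle is swung back anticlockwise to within 0.15 rad of its end stop, free-wheeling: the lever still over and the tongue left where it was (value of joint handle below -0.5 rad and value of joint lever above 0.15 rad and value of joint tongue between -0.08 and 0.3 rad), for 0.1 s.
3. the tongue is turned home over the press's foot (value of joint tongue above 0.7 rad), for 0.2 s.
At the end, for the whole second after the job is handed in: The tongue lies over the press's foot, within 0.15 rad (about 9 degrees) of its stop; the direction lever is still on its tightening side (above 0.15 rad); tongue and handle are at rest (value of joint tongue above 0.7 rad and value of joint lever above 0.15 rad and velocity of joint tongue between -0.05 and 0.05 rad/s and velocity of joint handle between -0.1 and 0.1 rad/s); the robot touches nothing.
It also fails if it takes over 51 s, if anything falls off the work surface, if the arm or the gripper's body presses on something with over 40 N, if the wrist force passes 120 N, or if a joint passes its speed limit or range.

### The arm

A 7-joint arm with a two-finger parallel gripper is mounted at the origin on the work surface. World frame = base frame: x ahead of the robot, y to its left, z up, the work surface at z = 0. Lengths are in m, angles in rad, forces in N, time in s.
With the tool pointing down it reaches from about 0.425 to 0.975 m from the base axis. Payload 16.7 kg.
Tool frame: the origin (TCP) lies at the very end of the fingers, on their centre line; the grasp point (between the pads) lies 19 mm behind it; z points along the fingers, y is the line along which they close (so a half turn about z gives the same grasp; the last joint's range is limited). The gripper opens to 85 mm and grips with 20 to 120 N. Pads are 22 mm wide; open, the fingers measure 114 mm over their backs; the gripper's body (76 mm by 85 mm) begins 54 mm behind the grasp point. The pads swing forward as they close: fully open they stand 13 mm farther back than shut.
Start: joints at [1.093, 0.426, 0.074, 1.606, -0.034, 1.111, -0.067], TCP at [0.217, -0.639, 0.231] pointing down, gripper open.
Joint ranges: [-2.85, 2.85], [-0.5, 2.14], [-1.23, 1.37], [0.21, 2.46], [-1.02, 4.16], [0.16, 2.05], [-2.73, 2.73]. Speed limits (rad/s): [1.89, 1.89, 2.39, 2.39, 3.01, 3.01, 3.01].

### API

Orientations are given as a rotation vector (axis times angle).
In Python, from workcell import * gives the robot as it stands.
- The arm moves only by the tool move_arm, never from a script. Its argument "commands" is a list of rows, each an object of numbers: "tx", "ty", "tz": the shift along the tool's x, y, z scaled (see below); "ax", "ay", "az": the turn, a rotation vector about the tool's x, y, z scaled (see below); "gripper": the closure, from -1 (fully open) to 1 (shut). A call has exactly 8 rows; each row is the pose to reach, as a shift and turn from the pose commanded when the call began, along the tool's axes at that moment; what a row does not reach only later rows make up. The controller multiplies each number of a shift by 0.5 m and each number of a turn by 1.5 rad. A row lasts 1/8 s, in which the tool goes at most 62.5 mm and 10.7 degrees, less where a joint would pass 70% of its speed; a pose out of reach is approached as far as the arm can. A call with a number of a shift or a turn outside -1 to 1 is refused whole. A call with a gripper value outside its range is refused whole. The fingers move at their own pace and stop on an object; "newtons" is the grip in N (left out, the last holds). Time passes only in rows, so rows that repeat a pose let the fingers close, or fill a call up. It gives the time, the measured TCP pose, the force, the opening and the grip force at its end, in the units of the state.
- state(): the state, without advancing time (a new reading comes with each control period).
- read_camera(name): name is "side" or "top"; returns (picture, depth): 480x640x3 uint8, blue, green, red; 480x640 float32, m along the optical axis (not along the pixel's ray), 0 where there is no reading.
- camera_info(name): a dict with "fovy" (degrees; the focal length in pixels is half the picture's height over the tangent of half this angle, whatever the lens; pixels are square), "cx", "cy" (the principal point, pixels), "view" (4x4, takes a point from world to camera coordinates). Camera axes: x right, y up, looking along -z (the intrinsics and any distortion apply to the point x, -y, -z); pixel columns grow to the right and rows downward; lengths in m; the calibration is good to about 2 mm. A picture is of the moment at which its call begins. camera_info takes no time and is no camera call.
- finish_job(): hands the job in; it is judged then, once.
The state is a dict: "clock": time; "joints": joint angles; "qd": joint speeds; "tau": joint torques, N m; "ee_pos": TCP position; "tool_rot": TCP orientation; "wrist_force": force on the tool from outside, world axes, zero at the start; "ft_torque": the same for the moment, N m; "gripper_width": finger opening in m; "gripper_force": force on a finger pad.
Only numpy, scipy, OpenCV 4.12 (cv2) and the standard library are available. Lean on these libraries where they do the work, as an engineer would, in place of code of your own. Each camera call takes 0.05 s, during which the arm holds its last target. There are 200 camera calls.

## Working session

There is one attempt and no reset: what is moved stays moved. The work goes in short steps, Python scripts to look and compute and a tool call to move; the robot and the scene stay as the last step left them, time stands still between calls to the robot, and variables do not carry over. Pictures are saved under pics/ and viewed, at most 10 in all, crops included, and the job is handed in when it is done.

Besides the shell and the picture viewer there is one more tool, called after "Call:" in YAML: its name, and indented under it one key for each argument. move_arm: Moves the arm, as the interface text tells. Shifts and turns lie within -1 to 1; 1 stands for 0.5 m of shift or 1.5 rad of turn. Its arguments: {"type":"object","properties":{"commands":{"type":"array"},"newtons":{"type":"number"}},"required":["commands"]}

```bash
mkdir -p pics; ls
python3 - <<'E'
from workcell import *
import cv2,numpy as np
s=state(); print(s['clock'],s['ee_pos'],s['tool_rot'],s['gripper_width'])
for n in('top','side'):
    im,d=read_camera(n); cv2.imwrite(f'pics/{n}0.png',im); np.save(f'pics/{n}0.npy',d)
    print(n,camera_info(n),im.shape,(d>0).mean())
E
```

```text
pics
0.0 [ 0.21718859 -0.63865992  0.23058972] [-3.09819975e+00 -5.12452397e-01  4.63613473e-04] 0.08550637483231176
top {'fovy': 54.032020319510536, 'cx': 315.5985851149295, 'cy': 247.42393854446894, 'view': array([[-0.00170172, -0.99953461, -0.03045764,  0.02834558],
       [ 0.9982484 , -0.00349915,  0.05905839, -0.5729344 ],
       [-0.05913748, -0.03030379,  0.99778978, -0.71205504],
       [ 0.        ,  0.        ,  0.        ,  1.        ]])} (480, 640, 3) 0.9959407552083334
side {'fovy': 49.98211369519064, 'cx': 320.39292989810554, 'cy': 237.63043827402186, 'view': array([[ 0.89010444, -0.45575531,  0.00109153, -0.50294739],
       [ 0.25947672,  0.50873223,  0.8208918 , -0.23965865],
       [-0.3746811 , -0.73039621,  0.57108271, -0.47485742],
       [ 0.        ,  0.        ,  0.        ,  1.        ]])} (480, 640, 3) 0.9960807291666667
```

View pics/top0.png

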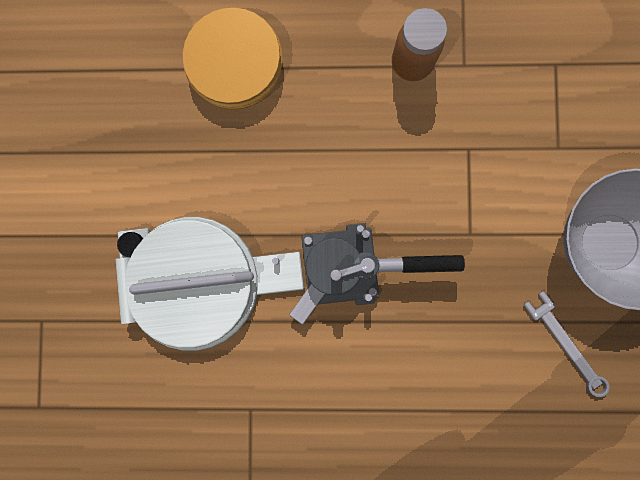

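View pics/side0.png

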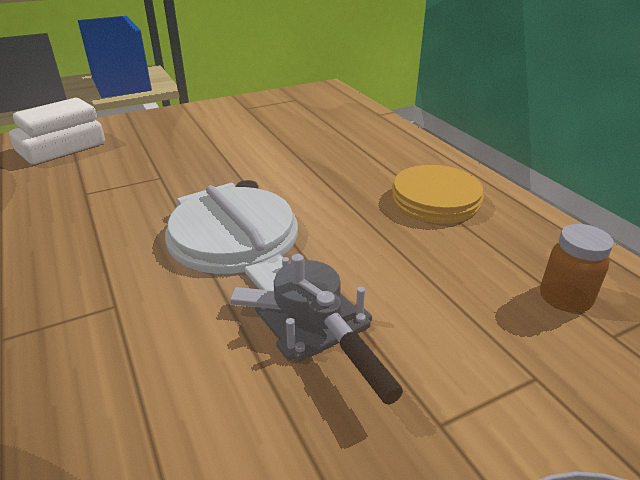

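The top view shows the lever knob at about (336,276), its pivot at (368,265), and the sleeve from (403,265) to (464,263). The tongue points down-left to (300,315), and the press centre is near (190,284). In the side view, bolts or posts stand on the base corners at (290,335) and (361,303). Next I'll measure positions.

```bash
cat > h.py <<'E'
from workcell import *
import cv2,numpy as np
def cam(n):
    c=camera_info(n); V=np.array(c['view']); f=240/np.tan(np.radians(c['fovy'])/2); return c,V,f
def ray(n,u,v,z):
    c,V,f=cam(n); d=V[:3,:3].T@np.array([(u-c['cx'])/f,-(v-c['cy'])/f,-1]); o=-V[:3,:3].T@V[:3,3]
    return o+d*(z-o[2])/d[2]
def cloud(n,d):
    c,V,f=cam(n); v,u=np.mgrid[:480,:640]
    P=np.stack([(u-c['cx'])/f*d,-(v-c['cy'])/f*d,-d],-1)
    return (P-V[:3,3])@V[:3,:3]
def axis(uv,n,z):
    P=np.array([ray(n,*p,z)[:2] for p in uv]); m=P.mean(0); w=np.linalg.svd(P-m,full_matrices=0); return m,w[2][0],P
E
python3 - <<'E'
from h import *
im=cv2.imread('pics/top0.png'); d=np.load('pics/top0.npy'); X=cloud('top',d); Z=X[...,2]
print('table z',np.median(Z[400:470,100:300]))
for n,(u,v) in dict(knob=(336,276),pivot=(368,265),head=(330,255),p1=(360,228),p2=(372,295),p3=(308,241),sleeve=(430,264),tong=(300,315),press=(190,320)).items():
    k=X[v-4:v+5,u-4:u+5].reshape(-1,3); i=k[:,2].argmax(); print(n,(u,v),X[v,u].round(3),'max',k[i].round(3))
blk=(im.max(2)<45); blk[:,:395]=0; blk[:240]=0; blk[290:]=0; blk[:,480:]=0
blk&=(Z>.03)
uv=np.argwhere(blk)[:,::-1]; m,a,P=axis(uv,'top',.05)
a*=-np.sign(a[1]); t=(P-m)@a; print('sleeve n',len(uv),'mid',m,'dir',a,'len',t.min(),t.max())
# knob: top surface by height
k=(Z>.09)&(Z<.12); k[:200]=0;k[320:]=0;k[:,:300]=0;k[:,:][:,400:]=0
nl,lab,st,ce=cv2.connectedComponentsWithStats(k.astype('uint8'))
for i in range(1,nl):
    if st[i,4]>8: print('high',st[i],ray('top',*ce[i],.101).round(4))
mid=m+a*((t.min()+t.max())/2); S=mid-a*.145; print('spindle',S)
hd=(Z>.05)&(Z<.064); 
circ=(im[:220+150,...].max()); 
w=(Z>.03)&(np.abs(X[...,1]-.225)<.13)&(np.abs(X[...,0]-.53)<.13)
c,r=cv2.minEnclosingCircle(X[w][:,:2].astype('float32')); print('press',c,r)
E
```

```text
table z 0.00019856230349481964
knob (336, 276) [ 0.529 -0.003  0.101] max [ 0.532 -0.003  0.103]
pivot (368, 265) [ 0.544 -0.05   0.069] max [0.53  0.005 0.745]
head (330, 255) [0.559 0.005 0.061] max [0.553 0.002 0.062]
p1 (360, 228) [ 0.599 -0.04   0.054] max [ 0.599 -0.04   0.054]
p2 (372, 295) [ 0.5   -0.06   0.016] max [ 0.495 -0.055  0.055]
p3 (308, 241) [0.583 0.039 0.016] max [0.589 0.042 0.02 ]
sleeve (430, 264) [ 0.546 -0.14   0.057] max [ 0.543 -0.144  0.06 ]
tong (300, 315) [0.47  0.051 0.025] max [0.467 0.056 0.027]
press (190, 320) [0.463 0.216 0.035] max [0.53  0.005 0.745]
sleeve n 928 mid [ 0.54689972 -0.1464403 ] dir [ 0.02506631 -0.99968579] len -0.0449887445568987 0.04378392350823007
high [330 270  12  11 102] [ 0.5304 -0.0027  0.101 ]
spindle [ 0.54325    -0.00088364]
press (0.5285849571228027, 0.2339293360710144) 0.11350728571414948
```

Call:
move_arm:
  commands:
    - {"tx":0.71,"ty":-0.58,"tz":0.06,"az":-0.827,"gripper":1}
    - {"tx":0.71,"ty":-0.58,"tz":0.06,"az":-0.827,"gripper":1}
    - {"tx":0.71,"ty":-0.58,"tz":0.06,"az":-0.827,"gripper":1}
    - {"tx":0.71,"ty":-0.58,"tz":0.06,"az":-0.827,"gripper":1}
    - {"tx":0.71,"ty":-0.58,"tz":0.06,"az":-0.827,"gripper":1}
    - {"tx":0.71,"ty":-0.58,"tz":0.06,"az":-0.827,"gripper":1}
    - {"tx":0.71,"ty":-0.58,"tz":0.06,"az":-0.827,"gripper":1}
    - {"tx":0.71,"ty":-0.58,"tz":0.06,"az":-0.827,"gripper":1}

```text
validation failed for argument at $.co...
```

Call:
move_arm:
  commands:
    - {"tx":0.71,"ty":-0.58,"tz":0.06,"ax":0,"ay":0,"az":-0.827,"gripper":1}
    - {"tx":0.71,"ty":-0.58,"tz":0.06,"ax":0,"ay":0,"az":-0.827,"gripper":1}
    - {"tx":0.71,"ty":-0.58,"tz":0.06,"ax":0,"ay":0,"az":-0.827,"gripper":1}
    - {"tx":0.71,"ty":-0.58,"tz":0.06,"ax":0,"ay":0,"az":-0.827,"gripper":1}
    - {"tx":0.71,"ty":-0.58,"tz":0.06,"ax":0,"ay":0,"az":-0.827,"gripper":1}
    - {"tx":0.71,"ty":-0.58,"tz":0.06,"ax":0,"ay":0,"az":-0.827,"gripper":1}
    - {"tx":0.71,"ty":-0.58,"tz":0.06,"ax":0,"ay":0,"az":-0.827,"gripper":1}
    - {"tx":0.71,"ty":-0.58,"tz":0.06,"ax":0,"ay":0,"az":-0.827,"gripper":1}

```text
clock: 1.1
ee_pos: [0.4616, -0.2466, 0.2011]
tool_rot: [-2.217, -2.225, -0.001]
wrist_force: [-0.0, -0.8, 0.7]
gripper_width: 0.0003
gripper_force: 0.0
```

Call:
move_arm:
  commands:
    - {"tx":0.49,"ty":0.04,"tz":0,"ax":0,"ay":0,"az":0,"gripper":1}
    - {"tx":0.49,"ty":0.04,"tz":0,"ax":0,"ay":0,"az":0,"gripper":1}
    - {"tx":0.49,"ty":0.04,"tz":0,"ax":0,"ay":0,"az":0,"gripper":1}
    - {"tx":0.49,"ty":0.04,"tz":0.0,"ax":0,"ay":0,"az":0,"gripper":1}
    - {"tx":0.49,"ty":0.04,"tz":0.1,"ax":0,"ay":0,"az":0,"gripper":1}
    - {"tx":0.49,"ty":0.04,"tz":0.2,"ax":0,"ay":0,"az":0,"gripper":1}
    - {"tx":0.49,"ty":0.04,"tz":0.236,"ax":0,"ay":0,"az":0,"gripper":1}
    - {"tx":0.49,"ty":0.04,"tz":0.236,"ax":0,"ay":0,"az":0,"gripper":1}

```text
clock: 2.1
ee_pos: [0.4803, -0.0052, 0.083]
tool_rot: [-2.223, -2.218, 0.002]
wrist_force: [-0.1, 0.1, 0.5]
gripper_width: 0.0
gripper_force: 0.0
```

Call:
move_arm:
  commands:
    - {"tx":0.006,"ty":0.03,"tz":0,"ax":0,"ay":0,"az":0,"gripper":1}
    - {"tx":0.006,"ty":0.05,"tz":0,"ax":0,"ay":0,"az":0,"gripper":1}
    - {"tx":0.006,"ty":0.065,"tz":0,"ax":0,"ay":0,"az":0,"gripper":1}
    - {"tx":0.006,"ty":0.08,"tz":0,"ax":0,"ay":0,"az":0,"gripper":1}
    - {"tx":0.006,"ty":0.09,"tz":0,"ax":0,"ay":0,"az":0,"gripper":1}
    - {"tx":0.006,"ty":0.1,"tz":0,"ax":0,"ay":0,"az":0,"gripper":1}
    - {"tx":0.006,"ty":0.106,"tz":0,"ax":0,"ay":0,"az":0,"gripper":1}
    - {"tx":0.006,"ty":0.106,"tz":0,"ax":0,"ay":0,"az":0,"gripper":1}

```text
clock: 3.1
ee_pos: [0.5338, -0.0024, 0.0833]
tool_rot: [-2.224, -2.218, -0.0]
wrist_force: [-0.6, 0.7, -1.0]
gripper_width: 0.0001
gripper_force: 0.0
```

Run:
```python
from h import *
im,d=read_camera('side'); cv2.imwrite('pics/side1.png',cv2.resize(im[200:420,180:440],None,fx=2.5,fy=2.5))
print(state()['ee_pos'],state()['wrist_force'])
```

```text
[ 0.53358121 -0.0023652   0.08328072] [ 0.09001976 -0.03594453 -1.4427833 ]
```

View pics/side1.png

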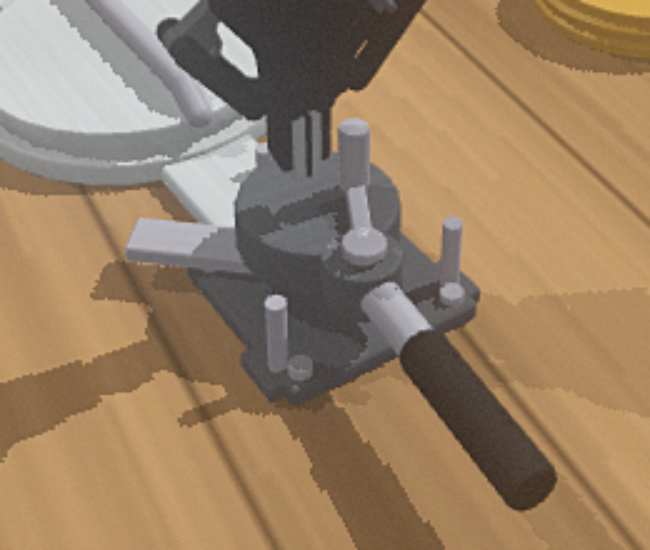

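The knob has flipped over to the +x side (crop (353,125)), and the handle hasn't moved. I'll back off, rise and straddle the sleeve.

Call:
move_arm:
  commands:
    - {"tx":0,"ty":-0.04,"tz":0,"ax":0,"ay":0,"az":0,"gripper":1}
    - {"tx":0,"ty":-0.04,"tz":-0.1,"ax":0,"ay":0,"az":0,"gripper":1}
    - {"tx":-0.1,"ty":-0.02,"tz":-0.14,"ax":0,"ay":0,"az":0,"gripper":0}
    - {"tx":-0.2,"ty":0.026,"tz":-0.14,"ax":0,"ay":0,"az":0,"gripper":0}
    - {"tx":-0.28,"ty":0.026,"tz":-0.14,"ax":0,"ay":0,"az":0,"gripper":0}
    - {"tx":-0.28,"ty":0.026,"tz":-0.14,"ax":0,"ay":0,"az":0,"gripper":0}
    - {"tx":-0.28,"ty":0.026,"tz":-0.14,"ax":0,"ay":0,"az":0,"gripper":0}
    - {"tx":-0.28,"ty":0.026,"tz":-0.14,"ax":0,"ay":0,"az":0,"gripper":0}

```text
clock: 4.15
ee_pos: [0.5463, -0.1411, 0.1534]
tool_rot: [-2.222, -2.22, -0.0]
wrist_force: [-1.3, 0.3, 1.6]
gripper_width: 0.0429
gripper_force: 0.0
```

```bash
cat > lev.py <<'E'
from h import *
import sys
im,d=read_camera('top'); Z=cloud('top',d)[...,2]; cv2.imwrite(f'pics/{sys.argv[1]}.png',im)
k=(Z>.09)&(Z<.112); k[:200]=0;k[320:]=0;k[:,:300]=0;k[:,380:]=0
nl,lab,st,ce=cv2.connectedComponentsWithStats(k.astype('uint8'))
for i in range(1,nl):
    if st[i,4]>30: print('knob',st[i],ray('top',*ce[i],.101).round(4))
s=state(); print(s['clock'],s['ee_pos'],s['gripper_width'],s['wrist_force'])
E
python3 lev.py t1
```

```text
knob [331 247  11  11 102] [ 0.562  -0.0037  0.101 ]
4.2 [ 0.54636123 -0.14123646  0.15342477] 0.04304669308166251 [ 0.09106815  0.12625816 -0.48513474]
```

Call:
move_arm:
  commands:
    - {"tx":0,"ty":0,"tz":0.08,"ax":0,"ay":0,"az":0,"gripper":0}
    - {"tx":0,"ty":0,"tz":0.14,"ax":0,"ay":0,"az":0,"gripper":0}
    - {"tx":0,"ty":0,"tz":0.18,"ax":0,"ay":0,"az":0,"gripper":0}
    - {"tx":0,"ty":0,"tz":0.21,"ax":0,"ay":0,"az":0,"gripper":0}
    - {"tx":0,"ty":0,"tz":0.235,"ax":0,"ay":0,"az":0,"gripper":0}
    - {"tx":0,"ty":0,"tz":0.25,"ax":0,"ay":0,"az":0,"gripper":0}
    - {"tx":0,"ty":0,"tz":0.25,"ax":0,"ay":0,"az":0,"gripper":0}
    - {"tx":0,"ty":0,"tz":0.25,"ax":0,"ay":0,"az":0,"gripper":0}

```text
clock: 5.2
ee_pos: [0.5467, -0.1425, 0.0288]
tool_rot: [2.224, 2.218, 0.001]
wrist_force: [0.6, 0.6, 0.8]
gripper_width: 0.0424
gripper_force: 0.0
```

Run:
```python
import numpy as np
# tool x=+y, tool y=+x, z down. handle angle th from -y toward +x; tool az sign: world +z turn = -az ; handle toward +x = +world z turn
S=np.array([.5435,-.001]); r=.14
th0=.025; P=lambda t,off:S+r*np.array([np.sin(t),-np.cos(t)])+off*np.array([np.cos(t),np.sin(t)])
p0=np.array([.5463,-.1412])
for th in (.1,.2,.3,.4,.5,.6,.65,.7,.75):
    d=P(th,.009)-p0; print(th,'tx %.3f ty %.3f az %.3f'%(d[1]/.5,d[0]/.5,-(th-th0)/1.5))
```

```text
0.1 tx 0.004 ty 0.040 az -0.050
0.2 tx 0.010 ty 0.068 az -0.117
0.3 tx 0.018 ty 0.094 az -0.183
0.4 tx 0.030 ty 0.120 az -0.250
0.5 tx 0.043 ty 0.144 az -0.317
0.6 tx 0.059 ty 0.167 az -0.383
0.65 tx 0.068 ty 0.178 az -0.417
0.7 tx 0.078 ty 0.189 az -0.450
0.75 tx 0.088 ty 0.198 az -0.483
```

Call:
move_arm:
  commands:
    - {"tx":0.004,"ty":0.04,"tz":0,"ax":0,"ay":0,"az":-0.05,"gripper":0}
    - {"tx":0.01,"ty":0.068,"tz":0,"ax":0,"ay":0,"az":-0.117,"gripper":0}
    - {"tx":0.018,"ty":0.094,"tz":0,"ax":0,"ay":0,"az":-0.183,"gripper":0}
    - {"tx":0.03,"ty":0.12,"tz":0,"ax":0,"ay":0,"az":-0.25,"gripper":0}
    - {"tx":0.043,"ty":0.144,"tz":0,"ax":0,"ay":0,"az":-0.317,"gripper":0}
    - {"tx":0.059,"ty":0.167,"tz":0,"ax":0,"ay":0,"az":-0.383,"gripper":0}
    - {"tx":0.068,"ty":0.178,"tz":0,"ax":0,"ay":0,"az":-0.417,"gripper":0}
    - {"tx":0.068,"ty":0.178,"tz":0,"ax":0,"ay":0,"az":-0.417,"gripper":0}

```text
clock: 6.2
ee_pos: [0.6356, -0.1084, 0.0286]
tool_rot: [1.434, 2.795, 0.001]
wrist_force: [0.3, -0.1, -0.3]
gripper_width: 0.0427
gripper_force: 0.0
```

```bash
python3 lev.py t2
```

```text
knob [323 248  11  11 103] [0.5603 0.0077 0.101 ]
6.25 [ 0.63528704 -0.1087548   0.02846825] 0.04270637150418654 [-0.20916506  1.17785618 -0.58702294]
```

View pics/t2.png

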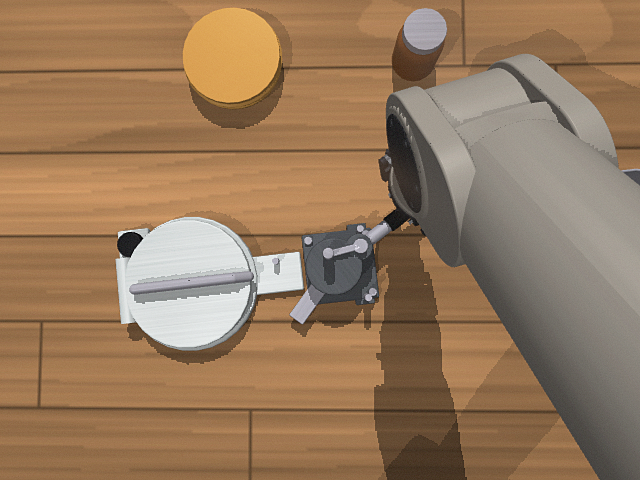

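The handle now sits near -0.59, the lever is still over, and the tongue tip is unmoved at (300,315). I'll nudge the handle to the stop.

Call:
move_arm:
  commands:
    - {"tx":0,"ty":0.006,"tz":0,"ax":0,"ay":0,"az":-0.015,"gripper":0}
    - {"tx":0,"ty":0.01,"tz":0,"ax":0,"ay":0,"az":-0.03,"gripper":0}
    - {"tx":0,"ty":0.014,"tz":0,"ax":0,"ay":0,"az":-0.03,"gripper":0}
    - {"tx":0,"ty":0.016,"tz":0,"ax":0,"ay":0,"az":-0.03,"gripper":0}
    - {"tx":0,"ty":0.016,"tz":0,"ax":0,"ay":0,"az":-0.03,"gripper":0}
    - {"tx":0,"ty":0.016,"tz":0,"ax":0,"ay":0,"az":-0.03,"gripper":0}
    - {"tx":0,"ty":0.016,"tz":0,"ax":0,"ay":0,"az":-0.03,"gripper":0}
    - {"tx":0,"ty":0.016,"tz":0,"ax":0,"ay":0,"az":-0.03,"gripper":0}

```text
clock: 7.25
ee_pos: [0.642, -0.104, 0.0284]
tool_rot: [1.371, 2.827, 0.0]
wrist_force: [-1.3, 0.1, 0.7]
gripper_width: 0.0427
gripper_force: 0.1
```

```bash
python3 lev.py t3
python3 - <<'E'
import numpy as np
from scipy.spatial.transform import Rotation as Ro
from workcell import *
s=state(); R=Ro.from_rotvec(s['tool_rot']).as_matrix(); p=np.array(s['ee_pos'])
th0=np.arctan2(-R[0,0],R[1,0]); th0=np.arctan2(R[1,1],R[0,1]); print('th',th0,s['clock'])
S=np.array([.5435,-.001]); r=.14
P=lambda t,off:S+r*np.array([np.sin(t),-np.cos(t)])+off*np.array([np.cos(t),np.sin(t)])
for th in np.arange(.6,-.7,-.1):
    d=R.T@np.r_[P(th,-.009)-p[:2],0]; print(round(th,2),(d/.5).round(3),'az %.3f'%((th0-th)/1.5))
E
```

```text
knob [322 249  12  12 103] [0.558  0.0078 0.101 ]
7.3 [ 0.64199489 -0.10394675  0.02841564] 0.04274220716329579 [-0.25761457  0.0980259  -0.4362076 ]
th 0.667922958385527 7.3
0.6 [ 0.006 -0.064 -0.   ] az 0.045
0.5 [ 0.011 -0.092 -0.   ] az 0.112
0.4 [ 0.018 -0.119 -0.   ] az 0.179
0.3 [ 0.029 -0.145 -0.   ] az 0.245
0.2 [ 0.042 -0.169 -0.   ] az 0.312
0.1 [ 0.057 -0.193 -0.   ] az 0.379
0.0 [ 0.075 -0.215 -0.   ] az 0.445
-0.1 [ 0.095 -0.235 -0.   ] az 0.512
-0.2 [ 0.116 -0.252 -0.   ] az 0.579
-0.3 [ 0.14  -0.268 -0.   ] az 0.645
-0.4 [ 0.164 -0.281 -0.   ] az 0.712
-0.5 [ 0.19  -0.292 -0.   ] az 0.779
-0.6 [ 0.217 -0.3   -0.   ] az 0.845
```

Call:
move_arm:
  commands:
    - {"tx":0.006,"ty":-0.064,"tz":0,"ax":0,"ay":0,"az":0.045,"gripper":0}
    - {"tx":0.011,"ty":-0.092,"tz":0,"ax":0,"ay":0,"az":0.112,"gripper":0}
    - {"tx":0.018,"ty":-0.119,"tz":0,"ax":0,"ay":0,"az":0.179,"gripper":0}
    - {"tx":0.029,"ty":-0.145,"tz":0,"ax":0,"ay":0,"az":0.245,"gripper":0}
    - {"tx":0.042,"ty":-0.169,"tz":0,"ax":0,"ay":0,"az":0.312,"gripper":0}
    - {"tx":0.057,"ty":-0.193,"tz":0,"ax":0,"ay":0,"az":0.379,"gripper":0}
    - {"tx":0.075,"ty":-0.215,"tz":0,"ax":0,"ay":0,"az":0.445,"gripper":0}
    - {"tx":0.075,"ty":-0.215,"tz":0,"ax":0,"ay":0,"az":0.445,"gripper":0}

```text
clock: 8.3
ee_pos: [0.5341, -0.1412, 0.0286]
tool_rot: [2.22, 2.222, -0.0]
wrist_force: [0.8, -0.7, 0.7]
gripper_width: 0.0426
gripper_force: 0.4
```

```bash
python3 lev.py t4
cat > tng.py <<'E'
from h import *
import sys
im=cv2.imread(f'pics/{sys.argv[1]}.png'); S=np.array([.5435,-.001])
# tongue: bright steel at z .025, in the sector left of the head, r 65..100 mm
c,V,f=cam('top'); v,u=np.mgrid[:480,:640]; o=-V[:3,:3].T@V[:3,3]
D=np.stack([(u-c['cx'])/f,-(v-c['cy'])/f,-np.ones(u.shape)],-1)@V[:3,:3]; P=(o+D*((.025-o[2])/D[...,2])[...,None])[...,:2]-S
r=np.linalg.norm(P,axis=-1); a=np.arctan2(-P[...,0],P[...,1])  # anticlockwise of +y
hsv=cv2.cvtColor(im,cv2.COLOR_BGR2HSV); m=(r>.06)&(r<.097)&(a>.2)&(a<1.4)&(hsv[...,1]<60)&(hsv[...,2]>110)
print('tongue angle acw of world +y',np.median(a[m]) if m.any() else None,m.sum())
E
for i in top0 t3 t4; do python3 tng.py $i; done
```

```text
knob [331 247  12  11 101] [ 0.5616 -0.0043  0.101 ]
8.35 [ 0.53465148 -0.14112921  0.02865231] 0.04298200804080239 [-0.2489299  -0.1730555   1.09370936]
tongue angle acw of world +y 0.7816954120144406 758
tongue angle acw of world +y 0.7817375370991374 763
tongue angle acw of world +y 0.35112030949410766 376
```

Run:
```python
import cv2,numpy as np
from workcell import *
im=cv2.imread('pics/t4.png'); cv2.imwrite('pics/t4c.png',cv2.resize(im[200:340,230:430],None,fx=4,fy=4))
S=np.array([.5435,-.001]); r=.14
P=lambda t,off:S+r*np.array([np.sin(t),-np.cos(t)])+off*np.array([np.cos(t),np.sin(t)])
p=np.array([.5343,-.1411])
for th in np.arange(-.05,-.55,-.05):
    d=P(th,-.009)-p; print(round(th,2),'tx %.3f ty %.3f az %.3f'%(d[1]/.5,d[0]/.5,-th/1.5))
```

```text
-0.05 tx 0.001 ty -0.014 az 0.033
-0.1 tx 0.003 ty -0.027 az 0.067
-0.15 tx 0.006 ty -0.041 az 0.100
-0.2 tx 0.009 ty -0.055 az 0.133
-0.25 tx 0.013 ty -0.068 az 0.167
-0.3 tx 0.018 ty -0.082 az 0.200
-0.35 tx 0.023 ty -0.095 az 0.233
-0.4 tx 0.029 ty -0.107 az 0.267
-0.45 tx 0.036 ty -0.120 az 0.300
-0.5 tx 0.043 ty -0.132 az 0.333
```

View pics/t4c.png

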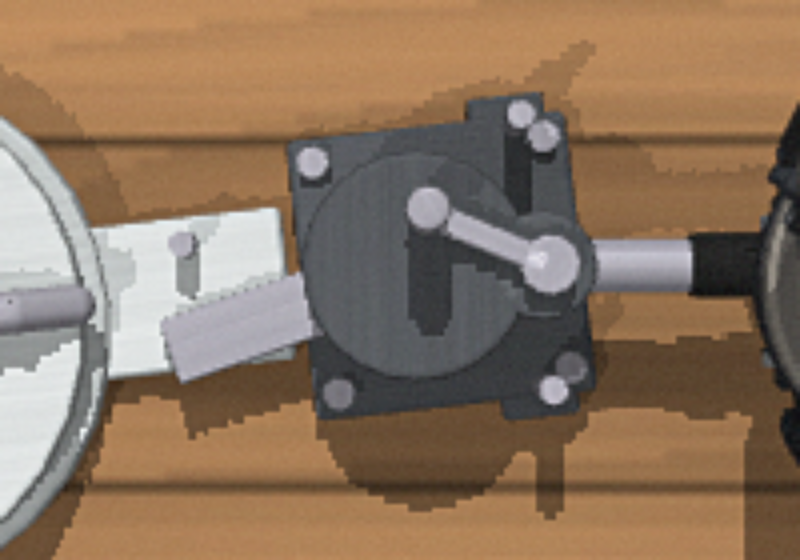

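The tongue, with its tip at crop (178,350), has about 0.2 rad left before the pin at crop (181,243). I'll finish slowly.

Call:
move_arm:
  commands:
    - {"tx":0.001,"ty":-0.014,"tz":0,"ax":0,"ay":0,"az":0.033,"gripper":0}
    - {"tx":0.003,"ty":-0.027,"tz":0,"ax":0,"ay":0,"az":0.067,"gripper":0}
    - {"tx":0.005,"ty":-0.036,"tz":0,"ax":0,"ay":0,"az":0.09,"gripper":0}
    - {"tx":0.006,"ty":-0.043,"tz":0,"ax":0,"ay":0,"az":0.105,"gripper":0}
    - {"tx":0.007,"ty":-0.048,"tz":0,"ax":0,"ay":0,"az":0.117,"gripper":0}
    - {"tx":0.009,"ty":-0.053,"tz":0,"ax":0,"ay":0,"az":0.13,"gripper":0}
    - {"tx":0.01,"ty":-0.057,"tz":0,"ax":0,"ay":0,"az":0.14,"gripper":0}
    - {"tx":0.01,"ty":-0.057,"tz":0,"ax":0,"ay":0,"az":0.14,"gripper":0}

```text
clock: 9.35
ee_pos: [0.5055, -0.1361, 0.0283]
tool_rot: [-2.442, -1.977, 0.001]
wrist_force: [3.1, -1.0, 1.9]
gripper_width: 0.0428
gripper_force: 1.5
```

```bash
python3 lev.py t5
python3 - <<'E'
import cv2
im=cv2.imread('pics/t5.png'); cv2.imwrite('pics/t5c.png',cv2.resize(im[200:340,230:430],None,fx=4,fy=4))
E
```

```text
knob [334 247  12  12 103] [ 0.5608 -0.0078  0.101 ]
9.4 [ 0.50548844 -0.1360945   0.02825802] 0.04258720620970866 [ 2.85255664 -1.23148569  1.80964654]
```

View pics/t5c.png

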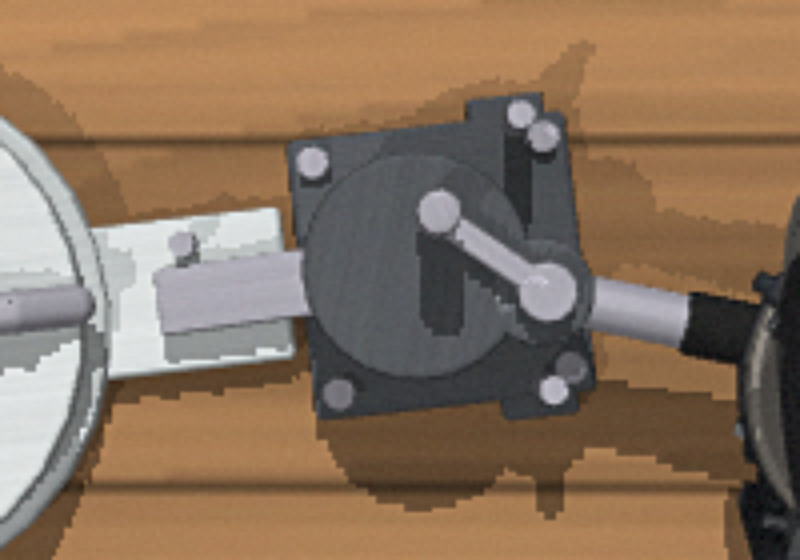

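The tongue is now parallel to the foot and next to the pin at (181,247). I'll give it a 3 mm final push, then centre the fingers and rise clear.

Call:
move_arm:
  commands:
    - {"tx":0,"ty":-0.003,"tz":0,"ax":0,"ay":0,"az":0,"gripper":0}
    - {"tx":0,"ty":-0.006,"tz":0,"ax":0,"ay":0,"az":0,"gripper":0}
    - {"tx":0,"ty":-0.006,"tz":0,"ax":0,"ay":0,"az":0,"gripper":0}
    - {"tx":0,"ty":0.005,"tz":0,"ax":0,"ay":0,"az":0,"gripper":0}
    - {"tx":0,"ty":0.012,"tz":0,"ax":0,"ay":0,"az":0,"gripper":-0.3}
    - {"tx":0,"ty":0.012,"tz":-0.02,"ax":0,"ay":0,"az":0,"gripper":-0.3}
    - {"tx":0,"ty":0.012,"tz":-0.1,"ax":0,"ay":0,"az":0,"gripper":-0.3}
    - {"tx":0,"ty":0.012,"tz":-0.2,"ax":0,"ay":0,"az":0,"gripper":-0.3}

```text
clock: 10.4
ee_pos: [0.5108, -0.137, 0.1293]
tool_rot: [-2.44, -1.976, 0.002]
wrist_force: [1.4, -0.9, 0.6]
gripper_width: 0.0555
gripper_force: 0.0
```

Call:
move_arm:
  commands:
    - {"tx":-0.05,"ty":0,"tz":-0.1,"ax":0,"ay":0,"az":0,"gripper":-0.3}
    - {"tx":-0.1,"ty":0,"tz":-0.15,"ax":0,"ay":0,"az":0,"gripper":-0.3}
    - {"tx":-0.1,"ty":0,"tz":-0.15,"ax":0,"ay":0,"az":0,"gripper":-0.3}
    - {"tx":-0.1,"ty":0,"tz":-0.15,"ax":0,"ay":0,"az":0,"gripper":-0.3}
    - {"tx":-0.1,"ty":0,"tz":-0.15,"ax":0,"ay":0,"az":0,"gripper":-0.3}
    - {"tx":-0.1,"ty":0,"tz":-0.15,"ax":0,"ay":0,"az":0,"gripper":-0.3}
    - {"tx":-0.1,"ty":0,"tz":-0.15,"ax":0,"ay":0,"az":0,"gripper":-0.3}
    - {"tx":-0.1,"ty":0,"tz":-0.15,"ax":0,"ay":0,"az":0,"gripper":-0.3}

```text
clock: 11.4
ee_pos: [0.5012, -0.1861, 0.2031]
tool_rot: [-2.441, -1.977, 0.0]
wrist_force: [0.4, 0.0, -0.8]
gripper_width: 0.0559
gripper_force: 0.0
```

```bash
python3 lev.py t6
python3 - <<'E'
import cv2
im=cv2.imread('pics/t6.png'); cv2.imwrite('pics/t6c.png',cv2.resize(im[200:340,230:430],None,fx=4,fy=4))
E
```

```text
knob [334 247  12  12 104] [ 0.5607 -0.008   0.101 ]
11.45 [ 0.50125183 -0.186178    0.20324029] 0.05596484107296231 [ 0.40513251  0.55916175 -0.54335221]
```

View pics/t6c.png

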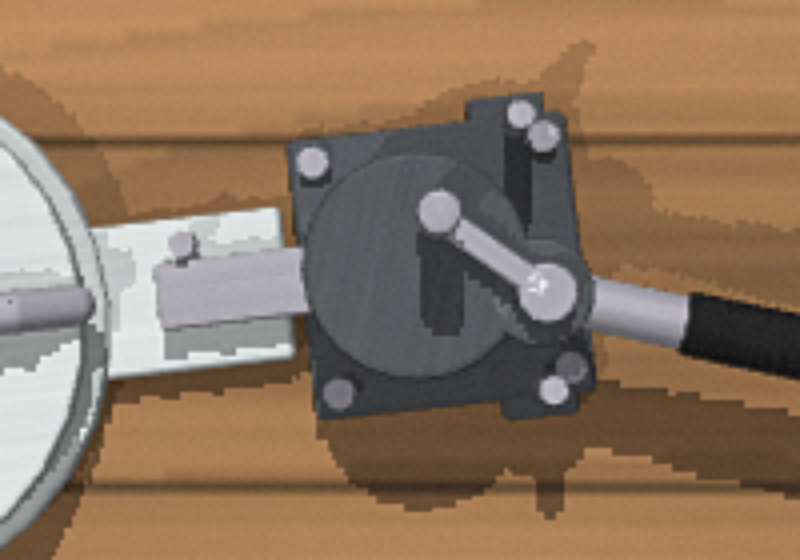

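The tongue lies along the foot against the pin (crop (181,250)), the lever is still over, and the gripper is clear, so I'll hand in.

```bash
python3 -c "
from workcell import *
print(finish_job())"
```

```text
the job is handed in; nothing more can be done
None
```

The job is handed in: the lever was flipped to tightening, the handle swung back and then pulled clockwise, and the last picture shows the tongue home against its pin with the gripper clear; no verdict was returned.

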